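Clamp a mudstone block for chiselling with a folding-handle crank

ROBOT

A 6-joint arm with a two-finger parallel gripper is mounted at the origin on the work surface. World frame = base frame: x ahead of the robot, y to its left, z up, the work surface at z = 0. Lengths are in m, angles in rad, forces in N, time in s.
With the tool pointing down it reaches from about 0.325 to 1 m from the base axis. Payload 5.1 kg.
Tool frame: the origin (TCP) lies on the centre line of the jaws, within the pads' length; the fingertips stand 19 mm ahead of it and the grasp point (between the pads) is the TCP (robot.tips_ahead is the distance from the TCP to the fingertips, in m); z points along the fingers, y is the direction in which the jaws open and shut (so a half turn about z gives the same grasp; the last joint's range is limited). The gripper opens to 85 mm and grips with 20 to 120 N. Pads are 22 mm wide; open, the fingers measure 114 mm over their backs; the gripper's body (76 mm by 85 mm) begins 54 mm behind the grasp point. The pads swing forward as they close: fully open they stand 13 mm farther back than shut.
Start: joints at [1.153, 0.124, 1.65, -0, 1.367, -0.083], TCP at [0.214, 0.614, 0.211] pointing down, gripper open.
Joint ranges: [-2.61, 2.61], [-1.02, 2.33], [0.03, 2.71], [-1.35, 4.49], [0.32, 2.68], [-2.91, 2.91]. Speed limits (rad/s): [2.57, 2.57, 3.14, 3.14, 3.14, 3.14].

INTERFACE

Orientations are given as a unit quaternion [w, x, y, z].
In Python, from bench import robot, optics gives the robot as it stands. The module is installed in compiled form; this text tells all that it offers.
- The arm moves only by the tool servo_tool, never from a script. Its arguments are lists of equal length, an entry for each row: "translation": the shift along the tool's x, y, z in mm, a list of three; "delta_rot": the turn, a rotation vector about the tool's x, y, z in degrees, a list of three. In form: {"translation": [[tx, ty, tz], ...], "delta_rot": [[rx, ry, rz], ...]}. A call has 1 to 8 rows; each row is the pose to reach, as a shift and turn from the pose commanded when the call began, along the tool's axes at that moment; what a row does not reach only later rows make up. A row lasts 1/10 s, in which the tool goes at most 50 mm and 8.59 degrees, less where a joint would pass 70% of its speed; a pose out of reach is approached as far as the arm can. A call with a gripper value outside its range is refused whole. "gripper" is the gripper's target within -1 to 1 (shut at 1, half-way at 0, fully open at -1), set as the call begins (left out, the last holds). The fingers move at their own pace and stop on an object; the grip force is fixed at half the most. Time passes only in rows, so rows that repeat a pose let the fingers close. It gives the time, the measured TCP pose, the force and the opening at its end, in the units of the state.
- robot.observe(): the state, without advancing time (a new reading comes with each control period).
- optics.capture(name): name is "scene" or "top" or "wrist"; returns the picture (480x640x3 uint8, red, green, blue); there is no depth.
- optics.calibration(name): a dict with "vfov" (degrees; the focal length in pixels is half the picture's height over the tangent of half this angle, whatever the lens; pixels are square), "cx", "cy" (the principal point, pixels), "D" ([k1, k2, p1, p2, k3] as OpenCV has them; the pictures are not rectified), "R" (3x3) and "t" (3): a world point X has camera coordinates R X + t. Camera axes: x right, y down, z forward; pixel columns grow to the right and rows downward; lengths in m; the calibration is good to about 2 mm. A picture is of the moment at which its call begins: read the wrist's pose just before it. calibration takes no time and is no camera call; for the wrist camera it gives the pose at the moment of the call.
- robot.close_job(): hands the job in, once; it reports no verdict.
The state is a dict: "clock": time; "qpos": joint angles; "dq": joint speeds; "tau": joint torques, N m; "position": TCP position; "tcp_rot": TCP orientation; "wrist_force": force on the tool from outside, world axes, zero at the start; "moment": the same for the moment, N m; "gripper_width": opening from 0.0 (shut) to 1.0 (fully open).
Only numpy, scipy, OpenCV 4.12 (cv2) and the standard library are available. Lean on these libraries where they do the work, as an engineer would, in place of code of your own. Each camera call takes 0.05 s, during which the arm holds its last target. There are 200 camera calls.

TASK

The mudstone block lies loose in the bench clamp and has to be held fast for chiselling. Swing the crank's folded handle up until it stands fully upright, then wind the crank clockwise (seen from above) by it until the jaw has pushed the block against the stop and grips it firmly; stop as soon as the crank stiffens clearly, since the soft stone crushes if it is squeezed hard. Let go with the block clamped and the handle still standing, and leave the other things where they are.

Things in the scene. Friction and masses are not known exactly. Their poses are not given: they have to be found in the camera images.
- clamp: The clamp, fixed: a dark steel bed plate 190 x 400 x 15 mm. Origin: centre of its underside. y runs along the bed: gear housing (110 x 110 mm, top 75 mm above the table) at the +y end, the jaw next, the block, and the stop at the -y end. The stop, a steel plate 60 mm high, is bolted at a different place each time and not measured: where the jaw will grip can only be felt.
- crank_axis (a point): Point on the crank's upright turning axis, 131 mm above the table, level with the handle's fold pivot. Axes as the clamp's, z up. The crank arm is a steel bar 14 mm wide that turns above the housing, its upper face 115 mm above the table.
- handle_pivot (a point): Fold pivot of the handle, on the outer end of the crank arm, 65 mm from the crank's axis and 131 mm above the table. A fork 24 mm wide holds it.
- handle_grip (a point): Place to grip the handle, on its axis, 50 mm from the fold pivot. A black round sleeve, 20 mm in diameter, 18 to 76 mm from the pivot; it spins freely about its own axis, so a firm grip can keep one orientation round the circle. x: along the handle to its free end; y: along the fold hinge, level. Folded, it lies level from the pivot over the crank's axis, its axis 16 mm above the arm.
- crank (a joint): Crank angle, rad; grows clockwise seen from above and closes the jaw 10 mm per rad. Starts at -0.5 to 1; the block is clamped 1.5 to 5 rad later. Running free it takes about 5.5 N along the circle at the handle (about 4 N remain when the motion halts); sliding the block adds about 1 N, and each 10 N of squeeze 1.5 N. It stays where it is left.
- fold (a joint): Angle of the folding handle in rad: 0 folded flat, 1.57 upright against its stop. A stiff hinge (about 1.2 N at the grip place), it stays where it is left.
- jaw: Face plate of the moving jaw, steel, 100 mm wide, 12 mm thick, 58 mm high, on stiff springs before a dark carriage plate; origin in the middle of the lower edge of the face that meets the block; it moves along the clamp's -y as the crank turns.
- block: Layered brown mudstone block, about 88 x 70 x 70 mm (70 thick along its y, between the jaws), 0.6 to 1 kg, loose on the bed with a gap on both sides; origin in the centre of its underside. Once it meets the stop the squeeze grows by some 10 N per 0.1 rad of crank. Good: 12 to 30 N, i.e. 2 to 4.5 N at the handle above the running force; over 45 N crushes it.
- mallet: Wooden mallet on the table, 230 mm, a bystander.
- chisel: Flat spatula on the table, a bystander.
- brush: Brush on the table, a bystander.
- jar: Sample jar 75 mm high, a bystander.
- chip: Stone chip 30 x 22 x 14 mm on the clamp's bed beside the jaw's path, a bystander.
- tray: White sample tray 160 x 220 x 35 mm with a stone fragment in it, a bystander.
Mind the look-alikes: they are no part of the job. Leave any blue look-alike of the block alone.

How it is judged:
On the way, in this order (a step that is already met when the one before it is completed fails the run):
1. the handle stands upright (value of joint fold above 1.4 rad), for 0.2 s.
2. the jaw grips the block against the stop (contact force between jaw and block above 10 N), for 0.3 s.
At the end, for the whole second after the job is handed in: The block is at rest, squeezed by the jaw against the stop with 8 to 40 N, level within 0.06 rad and square to the jaws within 0.05 rad; the handle still stands (over 1.2 rad) (contact force between jaw and block between 8 and 40 N and value of joint fold above 1.2 rad and angle between block's own z axis and vertical below 0.06 rad and angle between the y axis of block and the y axis of crank_axis, either way round below 0.05 rad and linear speed of block below 0.01 m/s); the robot touches nothing.
It fails at once if the block is crushed: the jaw presses on it with more than 45 N (contact force between jaw and block above 45 N).
It fails at once if a bystander is pushed more than 30 mm (distance of any of mallet, chisel, brush, jar, chip, tray from where it was at the start of the episode above 0.03 m).
It also fails if it takes over 72 s, if anything falls off the work surface, if the arm or the gripper's body presses on something with over 40 N, if the wrist force passes 120 N, or if a joint passes its speed limit or range.

## Working session

There is one attempt and no reset: what is moved stays moved. The work goes in short steps, Python scripts to look and compute and a tool call to move; the robot and the scene stay as the last step left them, time stands still between calls to the robot, and variables do not carry over. Pictures are saved under pics/ and viewed, about 8 in all and at most 12, crops included, and the job is handed in when it is done.

Besides the shell and the picture viewer there is one more tool, called after "Emit:" by a JSON object that holds its "fn" and its "kwargs". servo_tool: Moves the arm, as the interface text tells. Its arguments: {"type":"object","properties":{"translation":{"type":"array","items":{"type":"array","items":{"type":"number"}}},"delta_rot":{"type":"array","items":{"type":"array","items":{"type":"number"}}},"gripper":{"type":"number"}},"required":["translation","delta_rot"]}

```bash
mkdir -p pics; python3 - <<'E'
from bench import robot, optics
import cv2
for n in("top","scene"):
    im=optics.capture(n); cv2.imwrite(f"pics/{n}1.png",im[:,:,::-1]); c=optics.calibration(n); print(n,c)
s=robot.observe(); print(s)
E
```

```text
top {'vfov': 43.308520358846714, 'cx': 322.87379400555824, 'cy': 238.73882499119807, 'D': array([-0.01669603,  0.        ,  0.        ,  0.        ,  0.        ]), 'R': array([[ 0.0074178 , -0.99995981, -0.00503503],
       [-0.98097861, -0.00630009, -0.19401358],
       [ 0.19397406,  0.00637841, -0.98098592]]), 't': array([0.03204482, 0.56866994, 1.38578844])}
scene {'vfov': 48.66442586956483, 'cx': 321.5424112470263, 'cy': 244.0432792011238, 'D': array([-0.07546588,  0.        ,  0.        ,  0.        ,  0.        ]), 'R': array([[ 0.79660895,  0.60447988, -0.00427338],
       [ 0.43202343, -0.57425477, -0.69540435],
       [-0.42281195,  0.55211913, -0.71860596]]), 't': array([-0.44354302, -0.15970803,  1.65070056])}
{'clock': 0.1, 'qpos': array([ 1.15338075e+00,  1.24446779e-01,  1.65155479e+00,  9.86583082e-06,
        1.36749416e+00, -8.25917988e-02]), 'dq': array([-0.00066683, -0.00222248, -0.00108841,  0.00029567,  0.00059576,
       -0.00193243]), 'tau': array([ 4.97119108e-04, -4.24926960e+01, -3.66655397e+01, -1.69917934e-05,
        3.93187656e-03, -1.74032778e-05]), 'position': array([0.21336901, 0.61335073, 0.20956126]), 'tcp_rot': array([-2.40098092e-04,  1.66631892e-01,  9.86018715e-01, -9.20761914e-04]), 'wrist_force': array([0.47463978, 0.24637059, 0.23740372]), 'moment': array([-0.00758775, -0.03296096, -0.00722483]), 'gripper_width': 1.0040260535597816}
```

View pics/top1.png

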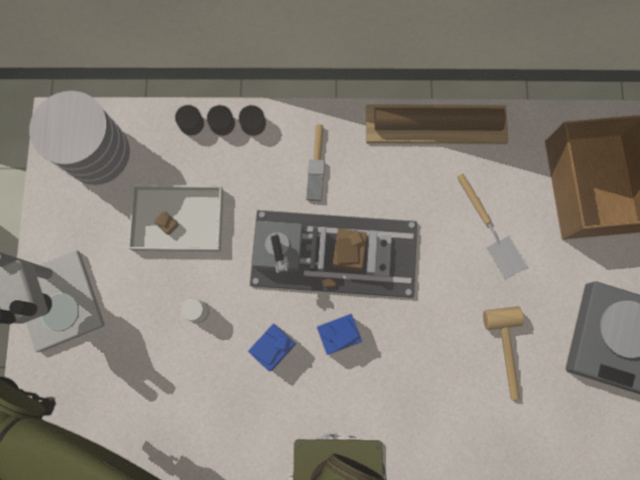

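View pics/scene1.png

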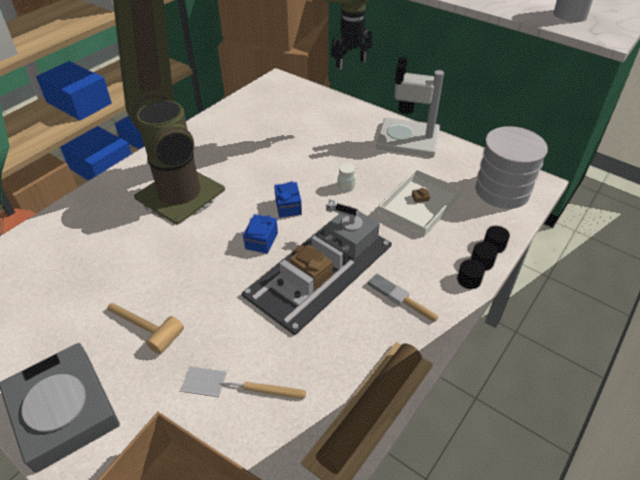

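Top view: the clamp spans about (251–416, 211–299), with the gear housing on the left at (277,246). The black handle is near (279,246) and the brown block at (350,249). The blue blocks at (271,347) and (340,334) are look-alikes, so I'll leave them. Next I'll enlarge the crank in both views to confirm.

```bash
cat > h.py <<'E'
import numpy as np, cv2
from bench import robot, optics
def K(c):
    f=240/np.tan(np.radians(c['vfov']/2)); return np.array([[f,0,c['cx']],[0,f,c['cy']],[0,0,1]])
def ray(c,p):
    u=cv2.undistortPoints(np.array([[p]],float),K(c),c['D'])[0,0]
    return -c['R'].T@c['t'], c['R'].T@np.array([u[0],u[1],1])
def onz(c,p,z):
    o,d=ray(c,p); return o+d*(z-o[2])/d[2]
def proj(c,X):
    return cv2.projectPoints(np.array([X],float),cv2.Rodrigues(c['R'])[0],c['t'],K(c),c['D'])[0][0,0]
def tri(c1,p1,c2,p2):
    o1,d1=ray(c1,p1);o2,d2=ray(c2,p2)
    s=np.linalg.lstsq(np.c_[d1,-d2],o2-o1,rcond=None)[0]
    a,b=o1+s[0]*d1,o2+s[1]*d2; return (a+b)/2,np.linalg.norm(a-b)
E
python3 - <<'E'
from h import *
a=cv2.imread("pics/top1.png")[205:305,245:345]; b=cv2.imread("pics/scene1.png")[185:285,305:405]
a=cv2.resize(a,(400,400),interpolation=cv2.INTER_CUBIC);b=cv2.resize(b,(400,400),interpolation=cv2.INTER_CUBIC)
cv2.imwrite("pics/crop1.png",np.hstack([a,b]))
c=optics.calibration("top")
for p in [(258,211),(416,220),(411,299),(251,289)]: print(onz(c,p,.015).round(4))
E
```

```text
[0.6455 0.1975 0.015 ]
[ 0.6251 -0.1932  0.015 ]
[ 0.4301 -0.1768  0.015 ]
[0.4516 0.209  0.015 ]
```

View pics/crop1.png

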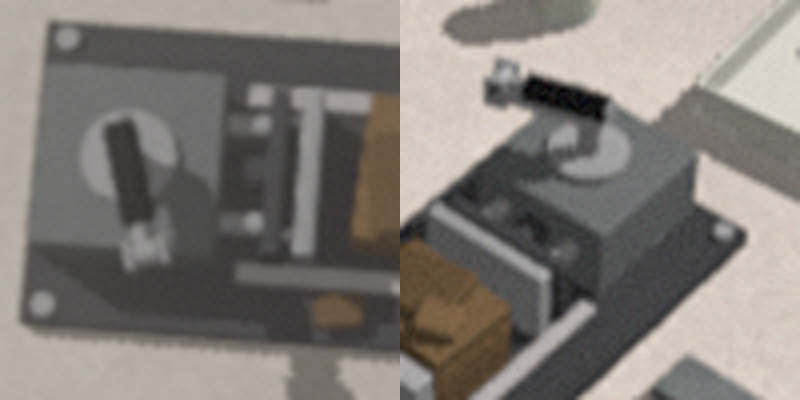

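The crop shows the fork/pivot at top (281,266) / scene (331,205). The black sleeve runs from there over the axis to its free end at top (274.5,235.5) / scene (356,211). It is the only black handle on the gear housing.

```bash
python3 - <<'E'
from h import *
ct,cs=optics.calibration("top"),optics.calibration("scene")
P=[("pivot",(281.2,265.7),(330.7,205.5)),("free",(274.5,235.5),(356.2,211.2))]
for n,a,b in P: print(n,onz(ct,a,.131).round(4),onz(cs,b,.131).round(4),tri(ct,a,cs,b))
# black sleeve mask
im=cv2.imread("pics/top1.png"); sub=im[230:275,262:295].max(2); 
m=(sub<45).astype(np.uint8); n,l,st,ce=cv2.connectedComponentsWithStats(m)
for i in range(1,n):
    if st[i,4]>15:
        ys,xs=np.where(l==i); r=cv2.minAreaRect(np.c_[xs+262,ys+230].astype(np.float32)); print(st[i,4],r, onz(ct,r[0],.135).round(4))
E
```

```text
pivot [0.4914 0.1284 0.131 ] [0.4991 0.1172 0.131 ] (array([0.49231559, 0.1284156 , 0.11961708]), np.float64(0.0022727619152426194))
free [0.5603 0.1449 0.131 ] [0.566  0.1394 0.131 ] (array([0.56186823, 0.1456827 , 0.12408656]), np.float64(0.00037855835441523883))
```

Emit:
{"fn": "servo_tool", "kwargs": {"translation": [[-36,-26,-4],[-72,-52,-8],[-108,-78,-12],[-144,-104,-16],[-180,-130,-20],[-216,-156,-24],[-252,-182,-28],[-288,-208,-32]], "delta_rot": [[0,0,-2.5],[0,0,-5],[0,0,-7.5],[0,0,-10],[0,0,-12.5],[0,0,-15],[0,0,-17.5],[0,0,-20]]}}

```text
clock: 0.9
position: [0.4177, 0.3211, 0.2425]
tcp_rot: [-0.0, -0.008, 1.0, -0.0]
wrist_force: [0.6, -0.3, -0.3]
gripper_width: 0.996
```

```bash
cat >> h.py <<'E'
from scipy.spatial.transform import Rotation as Ro
def tool():
    s=robot.observe(); q=s['tcp_rot']; return s,Ro.from_quat([q[1],q[2],q[3],q[0]])
def goto(X,yaw_x=None):
    s,R=tool(); M=R.as_matrix(); print(s['clock'],s['position'].round(4),"shift mm",(M.T@(np.array(X)-s['position'])*1000).round(1))
    if yaw_x is not None:
        a=np.radians(yaw_x); x=np.array([np.cos(a),np.sin(a),0]); z=np.array([0,0,-1.]); T=np.c_[x,np.cross(z,x),z]
        print("rot",np.degrees((R.inv()*Ro.from_matrix(T)).as_rotvec()).round(2))
E
python3 - <<'E'
from h import *
goto([.54,.14,.26],193.8)
E
```

```text
0.9 [0.4177 0.3211 0.2425] shift mm [-119.3 -183.   -17.5]
rot [-1.000e-02 -2.000e-02 -1.287e+01]
```

Emit:
{"fn": "servo_tool", "kwargs": {"translation": [[-20,-30,-3],[-40,-61,-6],[-60,-92,-9],[-80,-123,-12],[-100,-154,-15],[-119,-183,-18],[-119,-183,-18]], "delta_rot": [[0,0,-2],[0,0,-4],[0,0,-6],[0,0,-8],[0,0,-10],[0,0,-12.9],[0,0,-12.9]]}}

```text
clock: 1.6
position: [0.5404, 0.1385, 0.2605]
tcp_rot: [-0.0, -0.117, 0.993, -0.001]
wrist_force: [-0.6, 0.6, -0.0]
gripper_width: 1.0
```

```bash
python3 - <<'E'
from h import *
import pickle
c=optics.calibration("wrist"); im=optics.capture("wrist"); cv2.imwrite("pics/w1.png",im[:,:,::-1]); pickle.dump(c,open("w1.pkl","wb"))
print(robot.observe()['position'],-c['R'].T@c['t'])
for X in [(.4923,.1284,.131),(.562,.1457,.131),(.556,.1425,.131)]: print(proj(c,X))
E
```

```text
[0.53935102 0.14008069 0.2602162 ] [0.45830528 0.11906355 0.42295953]
[325.49976915 164.5664545 ]
[326.07431818 242.97006262]
[324.22411533 236.2665521 ]
```

View pics/w1.png

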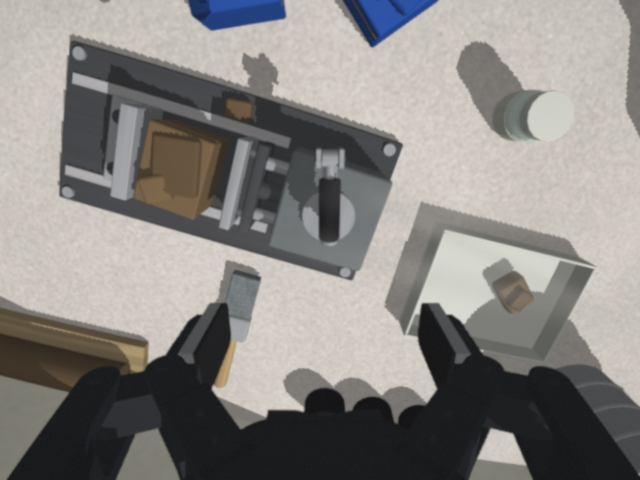

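The wrist view shows the fork at (329,158), the sleeve's free end at (329,241), the disc centre at about (328,216), the jaw at (238,183), the block at (178,167) and the stop at (127,152). I'll turn these into positions.

```bash
python3 - <<'E'
from h import *
import pickle
c=pickle.load(open("w1.pkl","rb")); im=cv2.imread("pics/w1.png")
for n,p,z in [("pivot",(329.5,159),.131),("free",(329,241),.131),("disc",(328,216),.078)]: print(n,onz(c,p,z).round(4))
g=im.max(2)[140:260,290:370]
m=(g<42).astype(np.uint8); n,l,st,ce=cv2.connectedComponentsWithStats(m)
for i in range(1,n):
    if st[i,4]>100:
        ys,xs=np.where(l==i); r=cv2.minAreaRect(np.c_[xs+290,ys+140].astype(np.float32)); print(st[i],r, onz(c,r[0],.131).round(4))
# bed corners bolts & clamp axes; gap points at z=.073 top of jaw/stop, block .085
cs=[onz(c,p,.015) for p in [(72,38),(402,145),(352,279),(60,194)]]
for q in cs: print(q.round(4))
u=(cs[1]-cs[0]+cs[2]-cs[3])[:2];u/=np.linalg.norm(u); ctr=np.mean(cs,0)[:2]; print("ydir",u,"ctr",ctr)
for n,p,z in [("jaw face low edge top",(238,140),.073),("jaw face bot",(222,227),.073),("stop face t",(143,108),.075),("stop face b",(128,200),.075),("blk",(153,118),.085),("blk",(227,136),.085),("blk",(199,218),.085),("blk",(136,196),.085)]:
    X=onz(c,p,z); print(n,X.round(4),"clamp y",(X[:2]-ctr)@u)
E
```

```text
pivot [0.4869 0.1306 0.131 ]
free [0.5595 0.1479 0.131 ]
disc [0.5506 0.1454 0.078 ]
[ 30  60   9  31 188] ((324.0, 215.0), (30.0, 8.0), 90.0) [0.5363 0.1376 0.131 ]
[ 0.4317 -0.1782  0.015 ]
[0.4622 0.2148 0.015 ]
[0.6454 0.2024 0.015 ]
[ 0.6178 -0.1907  0.015 ]
ydir [0.07369668 0.9972807 ] ctr [0.53926544 0.01209674]
jaw face low edge top [0.4954 0.0382 0.073 ] clamp y 0.022841137964681225
jaw face bot [0.5911 0.0353 0.073 ] clamp y 0.02692366633286067
stop face t [ 0.4856 -0.0593  0.075 ] clamp y -0.07514163834871307
stop face b [ 0.5837 -0.0688  0.075 ] clamp y -0.07741096861582247
blk [ 0.492  -0.0436  0.085 ] clamp y -0.05905277638896286
blk [0.4928 0.0299 0.085 ] clamp y 0.01430319794768801
blk [0.5823 0.0129 0.085 ] clamp y 0.003954599910764345
blk [ 0.5738 -0.0552  0.085 ] clamp y -0.06453739463117886
```

Emit:
{"fn": "servo_tool", "kwargs": {"translation": [[1,1,25],[1.5,2,50],[1.5,2,75],[1.5,2,100],[1.5,2,118],[1.5,2,127],[1.5,2,127]], "delta_rot": [[0,0,0],[0,0,0],[0,0,0],[0,0,0],[0,0,0],[0,0,0],[0,0,0]]}}

```text
clock: 2.35
position: [0.5353, 0.1437, 0.1319]
tcp_rot: [-0.002, -0.12, 0.993, 0.0]
wrist_force: [0.3, 1.0, -0.6]
gripper_width: 1.001
```

Emit:
{"fn": "servo_tool", "kwargs": {"translation": [[0,0,0],[0,0,0],[0,0,0],[0,0,0],[0,0,0],[0,0,0],[0,0,0],[0,0,0]], "delta_rot": [[0,0,0],[0,0,0],[0,0,0],[0,0,0],[0,0,0],[0,0,0],[0,0,0],[0,0,0]], "gripper": 1}}

```text
clock: 3.15
position: [0.5369, 0.1431, 0.1337]
tcp_rot: [-0.0, -0.119, 0.993, 0.0]
wrist_force: [-0.5, -1.3, 0.3]
gripper_width: 0.0
```

```bash
python3 - <<'E'
from h import *
s=robot.observe(); print(s['position'],s['wrist_force'],s['moment'],s['gripper_width'])
im=optics.capture("wrist"); cv2.imwrite("pics/w2.png",im[:,:,::-1])
E
```

```text
[0.53692052 0.14306849 0.13370046] [-0.48126024 -1.34112011  0.26099432] [-0.01371292 -0.01382643 -0.04135627] 0.0004886864202826105
```

View pics/w2.png

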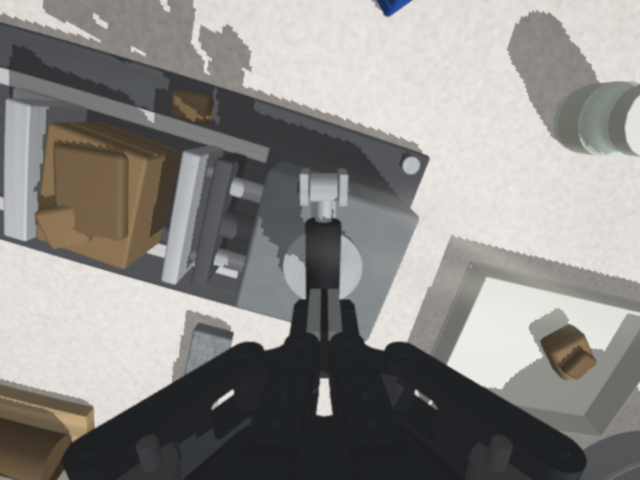

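Wrist view: the fork is at (323,185) and the sleeve runs from (323,222) under the fingers at (322,290). The gripper reads shut (0.0), so the sleeve is probably not held. I'll project the known points to see which.

```bash
python3 - <<'E'
from h import *
c=optics.calibration("wrist"); s,R=tool(); M=R.as_matrix();p=s['position']
print("cam",-c['R'].T@c['t'], "tcp",proj(c,p),"tip",proj(c,p+.019*M[:,2]),"padfront tip",proj(c,p+.019*M[:,2]+.011*M[:,0]),"pad front tcp",proj(c,p+.011*M[:,0]))
for z in(.12,.131,.145): 
  print(z,"pivot seen",onz(c,(323,186),z).round(4))
  print("  free", proj(c,(.5595,.1479,z)))
E
```

```text
cam [0.45493322 0.1231372  0.29612835] tcp [323.87219883 285.99710771] tip [323.86365691 271.13302552] padfront tip [323.84338758 253.96458841] pad front tcp [323.85006365 267.41856321]
0.12 pivot seen [0.4866 0.1304 0.12  ]
  free [322.75992991 309.68231906]
0.131 pivot seen [0.4846 0.13   0.131 ]
  free [322.70591035 319.86706812]
0.145 pivot seen [0.4821 0.1294 0.145 ]
  free [322.62840535 334.50475398]
```

```bash
python3 - <<'E'
from h import *
print(robot.tips_ahead)
c=optics.calibration("wrist"); s,R=tool(); M=R.as_matrix();p=s['position']
for dz in (-.05,-.03,-.02,-.01): print(dz,proj(c,p+dz*M[:,2]+.011*M[:,0]))
im=cv2.imread("pics/w2.png")[160:400,230:420]
a=cv2.resize(np.clip(im*2.0,0,255).astype(np.uint8),None,fx=2.5,fy=2.5,interpolation=cv2.INTER_CUBIC)
sc=optics.capture("scene")[150:290,280:420,::-1]; b=cv2.resize(np.ascontiguousarray(sc),(300,300),interpolation=cv2.INTER_CUBIC)
o=np.zeros((600,475+300,3),np.uint8); o[:,:475]=a; o[:300,475:]=b; cv2.imwrite("pics/c2.png",o)
E
```

```text
0.019
-0.05 [323.87637569 320.3253219 ]
-0.03 [323.86386766 295.19861404]
-0.02 [323.85872089 284.8470135 ]
-0.01 [323.85414971 275.64702086]
```

View pics/c2.png

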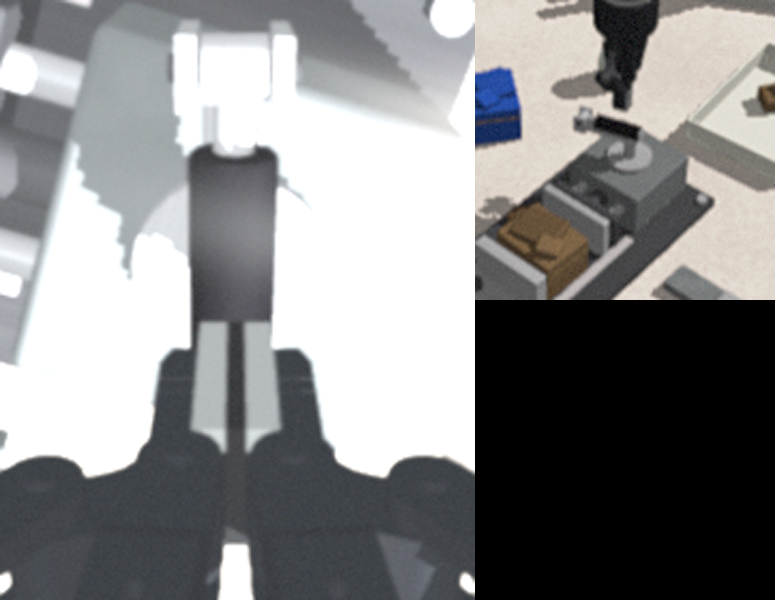

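```bash
python3 - <<'E'
from h import *
c=optics.calibration("wrist");cs=optics.calibration("scene"); s,R=tool(); p=s['position']
print(p,s['gripper_width'])
for n,X in [("tip",p-[0,0,.019]),("tcp",p),("tcp+.02",p+[0,0,.02]),("tcp+.05",p+[0,0,.05]),("pivot",(.488,.13,.131)),("free",(.5595,.1479,.131))]: print(n,proj(cs,X).round(1))
# scene tip: crop(622,105)-> px
q=(280+(622-475)*140/300,150+105*140/300); print(q); print(tri(c,(323,290),cs,q))
E
```

```text
[0.53690798 0.14310164 0.13367021] 0.000455789742527413
tip [347.8 210.6]
tcp [348.  205.2]
tcp+.02 [348.2 199.6]
tcp+.05 [348.6 190.8]
pivot [330.2 201.3]
free [356.  208.5]
(348.6, 199.0)
(array([0.53337823, 0.14416697, 0.15065699]), np.float64(0.007634296762109795))
```

```bash
python3 - <<'E'
from h import *
import pickle
c=pickle.load(open("w1.pkl","rb")); p=np.array([.5394,.1401,.2602]); a=np.radians(193.8)
x=np.array([np.cos(a),np.sin(a),0]);z=np.array([0,0,-1.]);y=np.cross(z,x)
for d in(.006,-.01,-.02,-.03): print(d,[proj(c,p+d*z+sg*.0425*y+.011*x).round(0) for sg in(-1,1)])
c2=optics.calibration("wrist"); print(tri(c,(329.5,159),c2,(323,186)))
print(proj(c2,(.488,.130,.131)))
E
```

```text
0.006 [array([250., 262.]), array([404., 261.])]
-0.01 [array([243., 275.]), array([412., 274.])]
-0.02 [array([238., 284.]), array([417., 283.])]
-0.03 [array([233., 294.]), array([422., 293.])]
(array([0.48968811, 0.13143442, 0.10278249]), np.float64(0.0006233834711008284))
[321.48884639 192.54886115]
```

The picture and the stated tool geometry disagree. In both wrist views and the scene view the fingertips sit about 25 mm behind the reported TCP, so they shut above the sleeve. Going 30 mm lower is safe either way, since the housing top is at 75 mm. I'll open, go down and close again.

Emit:
{"fn": "servo_tool", "kwargs": {"translation": [[0,0,-10],[0,0,-10],[0,0,-10],[0,0,-10],[0,0,-10],[0,0,10],[0,0,30],[0,0,30]], "delta_rot": [[0,0,0],[0,0,0],[0,0,0],[0,0,0],[0,0,0],[0,0,0],[0,0,0],[0,0,0]], "gripper": -1}}

```text
clock: 4.05
position: [0.5344, 0.1427, 0.1003]
tcp_rot: [-0.003, -0.119, 0.993, -0.0]
wrist_force: [-0.3, -0.3, -0.3]
gripper_width: 1.002
```

Emit:
{"fn": "servo_tool", "kwargs": {"translation": [[0,0,0],[0,0,0],[0,0,0],[0,0,0],[0,0,0],[0,0,0],[0,0,0]], "delta_rot": [[0,0,0],[0,0,0],[0,0,0],[0,0,0],[0,0,0],[0,0,0],[0,0,0]], "gripper": 1}}

```text
clock: 4.75
position: [0.5376, 0.1427, 0.1046]
tcp_rot: [0.001, -0.119, 0.993, -0.001]
wrist_force: [0.0, -3.6, 3.9]
gripper_width: 0.154
```

Width 0.154 (13 mm) with an upward push means the pads pinch only the top chord of the sleeve. The real tips are therefore about 34 mm behind the TCP. I'll go 24 mm lower.

Emit:
{"fn": "servo_tool", "kwargs": {"translation": [[0,0,-8],[0,0,-8],[0,0,-8],[0,0,-8],[0,0,-8],[0,0,10],[0,0,24],[0,0,24]], "delta_rot": [[0,0,0],[0,0,0],[0,0,0],[0,0,0],[0,0,0],[0,0,0],[0,0,0],[0,0,0]], "gripper": -1}}

```text
clock: 5.55
position: [0.5346, 0.1428, 0.0766]
tcp_rot: [-0.003, -0.119, 0.993, -0.0]
wrist_force: [0.4, -0.1, 0.2]
gripper_width: 1.004
```

Emit:
{"fn": "servo_tool", "kwargs": {"translation": [[0,0,0],[0,0,0],[0,0,0],[0,0,0],[0,0,0],[0,0,0],[0,0,0]], "delta_rot": [[0,0,0],[0,0,0],[0,0,0],[0,0,0],[0,0,0],[0,0,0],[0,0,0]], "gripper": 1}}

```text
clock: 6.25
position: [0.5375, 0.1427, 0.0803]
tcp_rot: [0.001, -0.119, 0.993, -0.0]
wrist_force: [0.7, -3.8, 1.9]
gripper_width: 0.213
```

```bash
python3 - <<'E'
from h import *
s=robot.observe(); print(s['position'],s['wrist_force'],s['moment'],s['gripper_width'])
im=optics.capture("wrist")[150:400,200:450,::-1]; sc=optics.capture("scene")[150:290,280:420,::-1]
o=np.hstack([cv2.resize(np.clip(np.ascontiguousarray(i)*1.5,0,255).astype(np.uint8),(400,400),interpolation=cv2.INTER_CUBIC) for i in(im,sc)])
cv2.imwrite("pics/c3.png",o)
E
```

```text
[0.5375229  0.14270927 0.08032178] [ 0.69084337 -3.80179407  1.89946987] [-0.52365549 -0.11738622 -0.10184376] 0.21267926899178988
```

View pics/c3.png

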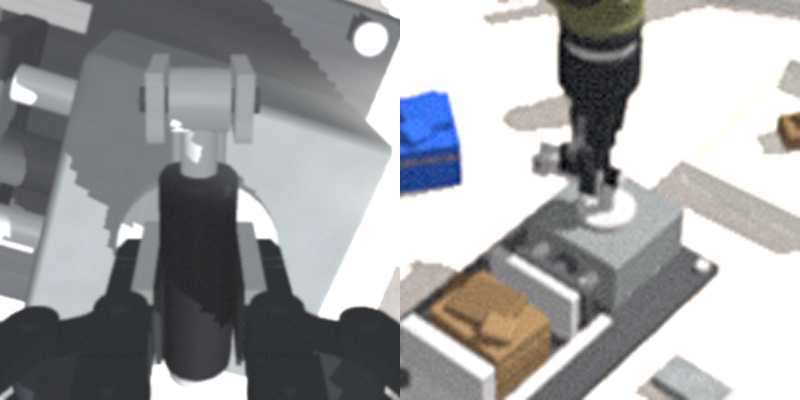

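The sleeve now sits between the pads, in both the wrist crop (sleeve 160–238, pads either side) and the scene crop. The opening of 0.213 agrees. Next I'll swing it up along a 50 mm arc with the tool kept vertical.

Emit:
{"fn": "servo_tool", "kwargs": {"translation": [[0.3,0,-5.2],[1.1,0,-10.4],[2.4,0,-15.5],[4.3,0,-20.3],[6.7,0,-25],[9.5,0,-29.4],[12.8,0,-33.5],[16.5,0,-37.2]], "delta_rot": [[0,0,0],[0,0,0],[0,0,0],[0,0,0],[0,0,0],[0,0,0],[0,0,0],[0,0,0]]}}

```text
clock: 7.15
position: [0.5193, 0.1385, 0.114]
tcp_rot: [-0.002, -0.119, 0.993, -0.0]
wrist_force: [0.9, -5.3, -11.3]
gripper_width: 0.209
```

Emit:
{"fn": "servo_tool", "kwargs": {"translation": [[4.1,0,-3.3],[8.5,0,-6.1],[13.2,0,-8.5],[18,0,-10.4],[23.1,0,-11.7],[28.3,0,-12.5],[33.5,0,-12.8],[35,0,-12.8]], "delta_rot": [[0,0,0],[0,0,0],[0,0,0],[0,0,0],[0,0,0],[0,0,0],[0,0,0],[0,0,0]]}}

```text
clock: 7.95
position: [0.4871, 0.1307, 0.1283]
tcp_rot: [0.001, -0.12, 0.993, -0.0]
wrist_force: [8.0, -1.7, -9.7]
gripper_width: 0.192
```

Emit:
{"fn": "servo_tool", "kwargs": {"translation": [[0,0,0],[0,0,0],[0,0,0]], "delta_rot": [[0,0,0],[0,0,0],[0,0,0]]}}

```text
clock: 8.25
position: [0.487, 0.1307, 0.1283]
tcp_rot: [0.0, -0.12, 0.993, -0.0]
wrist_force: [6.2, -1.7, -9.2]
gripper_width: 0.191
```

```bash
python3 - <<'E'
from h import *
s=robot.observe(); print(s['position'],s['wrist_force'],s['moment'],s['gripper_width'])
im=optics.capture("wrist")[150:400,200:450,::-1]; sc=optics.capture("scene")[150:290,280:420,::-1]
o=np.hstack([cv2.resize(np.clip(np.ascontiguousarray(i)*1.5,0,255).astype(np.uint8),(400,400),interpolation=cv2.INTER_CUBIC) for i in(im,sc)])
cv2.imwrite("pics/c4.png",o)
E
```

```text
[0.48700888 0.13067788 0.12832164] [ 6.18519763 -1.7275379  -9.19543694] [-0.41794709 -1.21326402 -0.01575844] 0.19129050990457935
```

View pics/c4.png

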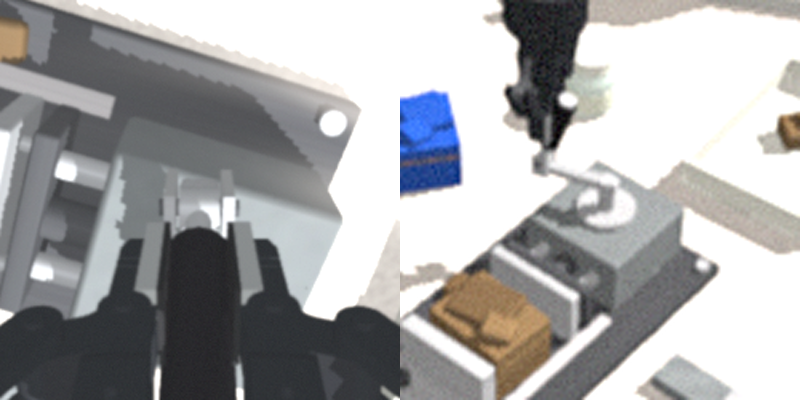

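The scene crop shows the handle leaning about 15° inward, with its free end at crop (568,100) above the fork at (545,160). It isn't at the stop yet, so I'll push outward and ease down a little.

Emit:
{"fn": "servo_tool", "kwargs": {"translation": [[3,0,1],[6,0,2],[9,0,3],[9,0,3]], "delta_rot": [[0,0,0],[0,0,0],[0,0,0],[0,0,0]]}}

```text
clock: 8.75
position: [0.481, 0.1292, 0.1282]
tcp_rot: [0.004, -0.12, 0.993, 0.0]
wrist_force: [8.2, -0.4, -2.3]
gripper_width: 0.167
```

Emit:
{"fn": "servo_tool", "kwargs": {"translation": [[2,0,0],[4,0,0],[5,0,0],[5,0,0]], "delta_rot": [[0,0,0],[0,0,0],[0,0,0],[0,0,0]]}}

```text
clock: 9.15
position: [0.4727, 0.1279, 0.1267]
tcp_rot: [-0.0, -0.12, 0.993, 0.0]
wrist_force: [0.4, -0.4, 0.1]
gripper_width: 0.0
```

Emit:
{"fn": "servo_tool", "kwargs": {"translation": [[2,0,0],[4,0,-20],[4,0,-45],[4,0,-70],[4,0,-95],[4,0,-110],[4,0,-110]], "delta_rot": [[0,0,0],[0,0,0],[0,0,0],[0,0,0],[0,0,0],[0,0,0],[0,0,0]]}}

```text
clock: 9.85
position: [0.4706, 0.1269, 0.2394]
tcp_rot: [0.002, -0.119, 0.993, 0.0]
wrist_force: [1.0, 0.1, -0.1]
gripper_width: -0.003
```

```bash
python3 - <<'E'
from h import *
import pickle
c=optics.calibration("wrist"); pickle.dump(c,open("w3.pkl","wb")); print(robot.observe()['position'],-c['R'].T@c['t'])
ims=[]
for n,(y,x,w) in [("wrist",(90,200,250)),("scene",(130,290,120))]:
    im=optics.capture(n)[:,:,::-1]; cv2.imwrite(f"pics/f3_{n}.png",im)
    ims.append(cv2.resize(np.clip(im[y:y+w,x:x+w]*1.5,0,255).astype(np.uint8),(400,400),interpolation=cv2.INTER_CUBIC))
cv2.imwrite("pics/c5.png",np.hstack(ims))
E
```

```text
[0.47062276 0.12691996 0.23939715] [0.38789168 0.10680283 0.40146637]
```

View pics/c5.png

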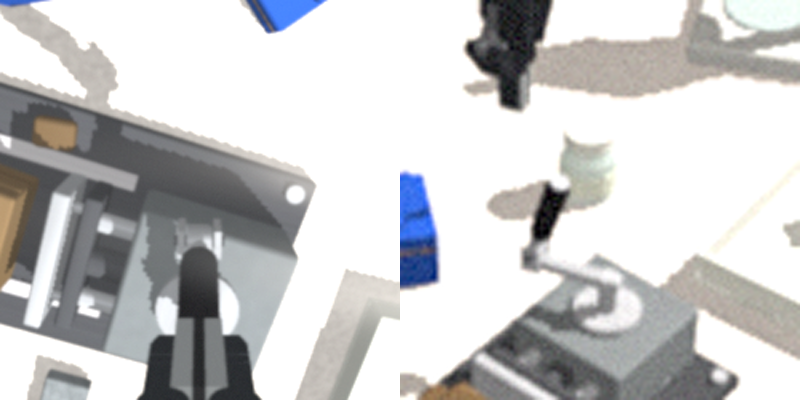

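```bash
python3 - <<'E'
from h import *
import pickle
cw=pickle.load(open("w3.pkl","rb")); cs=optics.calibration("scene")
print("tip front",tri(cw,(325,288.5),cs,(324.5,162)))
print("tip low row test",[ (z,onz(cw,(325,288.5),z).round(4)) for z in(.25,.26,.27,.28)])
s,R=tool(); p=s['position']; M=R.as_matrix()
for b in(0,.02,.03,.04): print(b,"scene tip",proj(cs,p-b*M[:,2]).round(1))
print("handle end",tri(cw,(200+200*.625,90+255*.625),cs,(338,184.6)))
P=np.array([.488,.130,.131]); u=np.array([.973,.231,0])
print("pivot",proj(cs,P),proj(cw,P))
for f in(65,70,75,80,90):
    a=np.radians(f); E=P+.08*(np.cos(a)*u+[0,0,np.sin(a)]); print(f,proj(cs,E)-proj(cs,P),proj(cw,E))
E
```

```text
tip front (array([0.4673339 , 0.12831612, 0.25199045]), np.float64(0.005146823850945055))
tip low row test [(0.25, array([0.4665, 0.1265, 0.25  ])), (0.26, array([0.4613, 0.1252, 0.26  ])), (0.27, array([0.4561, 0.1239, 0.27  ])), (0.28, array([0.4509, 0.1226, 0.28  ]))]
0 scene tip [323.8 168.1]
0.02 scene tip [323.7 161.8]
0.03 scene tip [323.7 158.6]
0.04 scene tip [323.7 155.4]
handle end (array([0.48667717, 0.14099735, 0.1730823 ]), np.float64(0.031798818014686085))
pivot [330.20630802 201.28034677] [322.58876324 245.22894632]
65 [ 12.32009487 -17.77259074] [322.02120141 327.70259982]
70 [ 10.01774358 -19.22204471] [322.03297573 321.97858624]
75 [  7.63630286 -20.51814293] [322.05071551 315.26592564]
80 [  5.19640028 -21.64984059] [322.07454662 307.60204681]
90 [  0.22600882 -23.38404088] [322.14031966 289.70163132]
```

Emit:
{"fn": "servo_tool", "kwargs": {"translation": [[-22,0,0],[-44,0,0],[-63,0,0],[-63,0,20],[-63,0,45],[-63,0,70],[-63,0,82],[-63,0,82]], "delta_rot": [[0,0,0],[0,0,0],[0,0,0],[0,0,0],[0,0,0],[0,0,0],[0,0,0],[0,0,0]]}}

```text
clock: 10.75
position: [0.5282, 0.1412, 0.1508]
tcp_rot: [-0.004, -0.119, 0.993, -0.0]
wrist_force: [0.2, -0.0, -0.4]
gripper_width: -0.001
```

Emit:
{"fn": "servo_tool", "kwargs": {"translation": [[3,0,0],[6,0,0],[9,0,0],[12,0,0],[15,0,0],[17,0,0],[17,0,0]], "delta_rot": [[0,0,0],[0,0,0],[0,0,0],[0,0,0],[0,0,0],[0,0,0],[0,0,0]]}}

```text
clock: 11.45
position: [0.5138, 0.1375, 0.1548]
tcp_rot: [0.0, -0.119, 0.993, -0.0]
wrist_force: [0.8, 0.5, 0.0]
gripper_width: 0.0
```

Emit:
{"fn": "servo_tool", "kwargs": {"translation": [[1.5,0,0],[3,0,0],[4.5,0,0],[6,0,0],[6,0,0]], "delta_rot": [[0,0,0],[0,0,0],[0,0,0],[0,0,0],[0,0,0]]}}

```text
clock: 11.95
position: [0.508, 0.1361, 0.1546]
tcp_rot: [-0.0, -0.119, 0.993, -0.0]
wrist_force: [0.4, 0.8, 0.1]
gripper_width: -0.001
```

Emit:
{"fn": "servo_tool", "kwargs": {"translation": [[1.5,0,0],[3,0,0],[4,0,0],[4,0,0]], "delta_rot": [[0,0,0],[0,0,0],[0,0,0],[0,0,0]]}}

```text
clock: 12.35
position: [0.5063, 0.1356, 0.155]
tcp_rot: [0.003, -0.119, 0.993, 0.0]
wrist_force: [8.7, 2.0, -3.3]
gripper_width: 0.001
```

The force stepped to 8.7 N with almost no motion, so the handle is at its upright stop. I'll back off, rise, open, and check above it.

Emit:
{"fn": "servo_tool", "kwargs": {"translation": [[-8,0,0],[-10,0,-20],[-10,0,-50],[-10,0,-80],[-10,0,-90],[0,0,-90],[10,0,-90],[17,0,-90]], "delta_rot": [[0,0,0],[0,0,0],[0,0,0],[0,0,0],[0,0,0],[0,0,0],[0,0,0],[0,0,0]], "gripper": 1}}

```text
clock: 13.15
position: [0.4857, 0.1307, 0.2423]
tcp_rot: [-0.002, -0.119, 0.993, -0.0]
wrist_force: [-0.8, 0.5, -0.0]
gripper_width: 0.0
```

Emit:
{"fn": "servo_tool", "kwargs": {"translation": [[0,0,0],[0,0,0],[0,0,0],[0,0,0],[0,0,0]], "delta_rot": [[0,0,0],[0,0,0],[0,0,0],[0,0,0],[0,0,0]], "gripper": -1}}

```text
clock: 13.65
position: [0.488, 0.1312, 0.2446]
tcp_rot: [-0.0, -0.119, 0.993, -0.0]
wrist_force: [0.1, -0.2, 0.2]
gripper_width: 0.846
```

```bash
python3 - <<'E'
from h import *
import pickle
c=optics.calibration("wrist"); cs=optics.calibration("scene"); print(robot.observe()['position'])
ims=[]
for n,(y,x,w) in [("wrist",(110,190,260)),("scene",(130,290,120))]:
    im=optics.capture(n)[:,:,::-1]; cv2.imwrite(f"pics/f4_{n}.png",im)
    ims.append(cv2.resize(np.clip(im[y:y+w,x:x+w]*1.5,0,255).astype(np.uint8),(400,400),interpolation=cv2.INTER_CUBIC))
cv2.imwrite("pics/c6.png",np.hstack(ims))
P=np.array([.488,.130,.131]); u=np.array([.973,.231,0]); print(proj(c,P),proj(cs,P))
for f in(75,80,85,90):
    a=np.radians(f); E=P+.08*(np.cos(a)*u+[0,0,np.sin(a)]); print(f,proj(cs,E),proj(c,E))
E
```

```text
[0.48801043 0.13115324 0.24463301]
[322.51487726 224.22284276] [330.20630802 201.28034677]
75 [337.84261088 180.76220385] [321.98198809 288.01009928]
80 [335.40270831 179.63050619] [322.00518231 279.77808442]
85 [332.92547886 178.67263633] [322.03442624 270.71256532]
90 [330.43231684 177.89630589] [322.06956682 260.91704825]
```

View pics/c6.png

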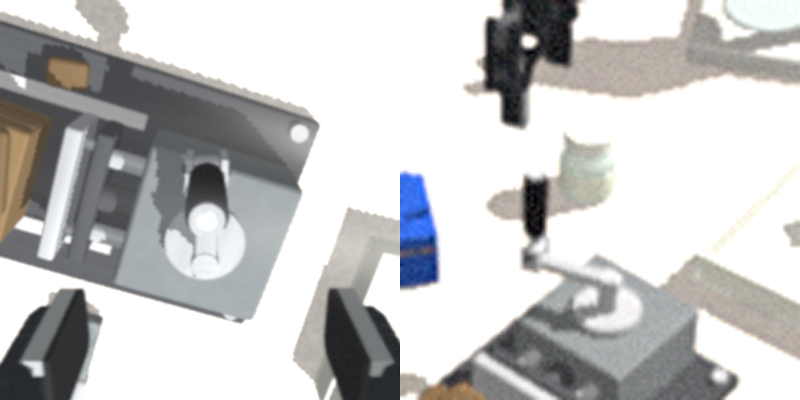

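The handle stands vertical: the scene crop has its cap at (538,178) over the fork at (536,255), and the wrist crop has the cap at (208,220). I'll descend around it and grip.

Emit:
{"fn": "servo_tool", "kwargs": {"translation": [[1,0,20],[2,0,40],[2,0,60],[2,0,80],[2,0,100],[2,0,114],[2,0,114]], "delta_rot": [[0,0,0],[0,0,0],[0,0,0],[0,0,0],[0,0,0],[0,0,0],[0,0,0]]}}

```text
clock: 14.45
position: [0.4844, 0.1304, 0.1283]
tcp_rot: [-0.002, -0.119, 0.993, -0.0]
wrist_force: [-0.1, -0.4, -0.2]
gripper_width: 0.998
```

Emit:
{"fn": "servo_tool", "kwargs": {"translation": [[0,0,0],[0,0,0],[0,0,0],[0,0,0],[0,0,0],[0,0,0],[0,0,0]], "delta_rot": [[0,0,0],[0,0,0],[0,0,0],[0,0,0],[0,0,0],[0,0,0],[0,0,0]], "gripper": 1}}

```text
clock: 15.15
position: [0.4864, 0.1309, 0.1316]
tcp_rot: [0.001, -0.119, 0.993, 0.0]
wrist_force: [-0.9, -0.3, 3.8]
gripper_width: 0.216
```

```bash
python3 - <<'E'
from h import *
s=robot.observe(); print(s['position'],s['wrist_force'],s['moment'],s['gripper_width'])
# circle steps: tool frame x=outward at start (193.5deg), cw from above
for r in(65,):
  for t in np.arange(0.05,.45,.05): print(round(t,2),round(-r*(1-np.cos(t)),1),round(r*np.sin(t),1))
E
```

```text
[0.48635888 0.13085346 0.13159102] [-0.87491459 -0.31606542  3.8076733 ] [0.13270125 0.17645346 0.01081993] 0.2159218477661882
0.05 -0.1 3.2
0.1 -0.3 6.5
0.15 -0.7 9.7
0.2 -1.3 12.9
0.25 -2.0 16.1
0.3 -2.9 19.2
0.35 -3.9 22.3
0.4 -5.1 25.3
```

The sleeve is gripped (0.216). Now I'll wind clockwise (+y of the tool here) in 0.4 rad calls and watch the radial and tangential force.

Emit:
{"fn": "servo_tool", "kwargs": {"translation": [[-0.1,3.2,0],[-0.3,6.5,0],[-0.7,9.7,0],[-1.3,12.9,0],[-2,16.1,0],[-2.9,19.2,0],[-3.9,22.3,0],[-5.1,25.3,0]], "delta_rot": [[0,0,0],[0,0,0],[0,0,0],[0,0,0],[0,0,0],[0,0,0],[0,0,0],[0,0,0]]}}

```text
clock: 15.95
position: [0.4856, 0.1552, 0.1315]
tcp_rot: [0.001, -0.12, 0.993, -0.002]
wrist_force: [0.0, -6.3, 4.8]
gripper_width: 0.217
```

```bash
cat > f.py <<'E'
from h import *
import sys
C=np.array([.5515,.1455])
s,R=tool(); p=s['position'][:2]-C; r=np.linalg.norm(p); u=p/r; t=np.array([u[1],-u[0]])
f=s['wrist_force'][:2]; ang=(np.radians(193.3)-np.arctan2(p[1],p[0]))%(2*np.pi)
print("clk %.2f ang %.3f r %.1f Frad(out) %.2f Ftan(resist) %.2f Fz %.1f pos %s w %.3f"%(s['clock'],ang,r*1e3,f@u,-f@t,s['wrist_force'][2],s['position'].round(4),s['gripper_width']))
if len(sys.argv)>1:
    t0,t1=map(float,sys.argv[1:3]); M=R.as_matrix()
    for a in np.linspace(t0,t1,int(sys.argv[3])+1)[1:]: print([round(65*(np.cos(a)-np.cos(t0)),1),round(65*(np.sin(a)-np.sin(t0)),1),0],end=", ")
E
python3 f.py .4 .8 8
```

```text
clk 15.95 ang 0.378 r 66.6 Frad(out) -0.92 Ftan(resist) 6.25 Fz 4.8 pos [0.4856 0.1552 0.1315] w 0.217
[np.float64(-1.3), np.float64(3.0), 0], [np.float64(-2.8), np.float64(5.9), 0], [np.float64(-4.5), np.float64(8.7), 0], [np.float64(-6.2), np.float64(11.4), 0], [np.float64(-8.1), np.float64(14.0), 0], [np.float64(-10.2), np.float64(16.6), 0], [np.float64(-12.3), np.float64(19.0), 0], [np.float64(-14.6), np.float64(21.3), 0],
```

Emit:
{"fn": "servo_tool", "kwargs": {"translation": [[-1.3,3.0,0],[-2.8,5.9,0],[-4.5,8.7,0],[-6.2,11.4,0],[-8.1,14.0,0],[-10.2,16.6,0],[-12.3,19.0,0],[-14.6,21.3,0]], "delta_rot": [[0,0,0],[0,0,0],[0,0,0],[0,0,0],[0,0,0],[0,0,0],[0,0,0],[0,0,0]]}}

```text
clock: 16.75
position: [0.4945, 0.1793, 0.1315]
tcp_rot: [0.0, -0.12, 0.993, -0.002]
wrist_force: [-1.7, -5.7, 8.1]
gripper_width: 0.217
```

```bash
sed -i 's/round(65\*(np.cos(a)-np.cos(t0)),1),round(65\*(np.sin(a)-np.sin(t0)),1)/float(round(65*(np.cos(a)-np.cos(t0)),1)),float(round(65*(np.sin(a)-np.sin(t0)),1))/' f.py; for a in .8,1.2 1.2,1.6 1.6,2.0; do python3 f.py ${a%,*} ${a#*,} 8; done
```

```text
clk 16.75 ang 0.768 r 66.3 Frad(out) -1.49 Ftan(resist) 5.74 Fz 8.1 pos [0.4945 0.1793 0.1315] w 0.217
[-2.4, 2.2, 0], [-4.9, 4.3, 0], [-7.5, 6.2, 0], [-10.2, 8.1, 0], [-12.9, 9.8, 0], [-15.8, 11.3, 0], [-18.7, 12.7, 0], [-21.7, 14.0, 0], clk 16.75 ang 0.768 r 66.3 Frad(out) -1.49 Ftan(resist) 5.74 Fz 8.1 pos [0.4945 0.1793 0.1315] w 0.217
[-3.1, 1.1, 0], [-6.2, 2.0, 0], [-9.3, 2.8, 0], [-12.5, 3.5, 0], [-15.7, 3.9, 0], [-19.0, 4.3, 0], [-22.2, 4.4, 0], [-25.5, 4.4, 0], clk 16.75 ang 0.768 r 66.3 Frad(out) -1.49 Ftan(resist) 5.74 Fz 8.1 pos [0.4945 0.1793 0.1315] w 0.217
[-3.2, -0.2, 0], [-6.5, -0.5, 0], [-9.7, -1.0, 0], [-12.9, -1.7, 0], [-16.0, -2.5, 0], [-19.1, -3.5, 0], [-22.2, -4.6, 0], [-25.2, -5.9, 0],
```

Emit:
{"fn": "servo_tool", "kwargs": {"translation": [[-2.4,2.2,-0.5],[-4.9,4.3,-1],[-7.5,6.2,-1],[-10.2,8.1,-1],[-12.9,9.8,-1],[-15.8,11.3,-1],[-18.7,12.7,-1],[-21.7,14.0,-1]], "delta_rot": [[0,0,0],[0,0,0],[0,0,0],[0,0,0],[0,0,0],[0,0,0],[0,0,0],[0,0,0]]}}

```text
clock: 17.55
position: [0.5114, 0.1977, 0.1316]
tcp_rot: [-0.001, -0.12, 0.993, -0.002]
wrist_force: [-3.0, -6.6, 4.1]
gripper_width: 0.223
```

```bash
python3 f.py
```

```text
clk 17.55 ang 1.148 r 65.9 Frad(out) -3.36 Ftan(resist) 6.38 Fz 4.1 pos [0.5114 0.1977 0.1316] w 0.223
```

Emit:
{"fn": "servo_tool", "kwargs": {"translation": [[-3.1,1.1,0],[-6.2,2.0,0],[-9.3,2.8,0],[-12.5,3.5,0],[-15.7,3.9,0],[-19.0,4.3,0],[-22.2,4.4,0],[-25.5,4.4,0]], "delta_rot": [[0,0,0],[0,0,0],[0,0,0],[0,0,0],[0,0,0],[0,0,0],[0,0,0],[0,0,0]]}}

```text
clock: 18.35
position: [0.5344, 0.2084, 0.1315]
tcp_rot: [-0.002, -0.119, 0.993, -0.001]
wrist_force: [-5.1, -5.1, 6.2]
gripper_width: 0.218
```

```bash
python3 f.py
```

```text
clk 18.35 ang 1.538 r 65.2 Frad(out) -3.61 Ftan(resist) 6.29 Fz 6.2 pos [0.5344 0.2084 0.1315] w 0.218
```

Emit:
{"fn": "servo_tool", "kwargs": {"translation": [[-3.2,-0.2,-0.5],[-6.5,-0.5,-1],[-9.7,-1.0,-1],[-12.9,-1.7,-1],[-16.0,-2.5,-1],[-19.1,-3.5,-1],[-22.2,-4.6,-1],[-25.2,-5.9,-1]], "delta_rot": [[0,0,0],[0,0,0],[0,0,0],[0,0,0],[0,0,0],[0,0,0],[0,0,0],[0,0,0]]}}

```text
clock: 19.15
position: [0.5592, 0.2095, 0.1316]
tcp_rot: [-0.003, -0.119, 0.993, -0.0]
wrist_force: [-7.2, -2.4, 3.4]
gripper_width: 0.217
```

```bash
python3 f.py 2.0 2.3 8;python3 f.py 2.3 2.5 6; python3 f.py 2.5 2.7 6; python3 f.py 2.7 2.9 6
```

```text
clk 19.15 ang 1.923 r 64.5 Frad(out) -3.25 Ftan(resist) 6.82 Fz 3.4 pos [0.5592 0.2095 0.1316] w 0.217
[-2.2, -1.1, 0], [-4.4, -2.2, 0], [-6.5, -3.4, 0], [-8.5, -4.7, 0], [-10.5, -6.1, 0], [-12.5, -7.5, 0], [-14.4, -9.0, 0], [-16.3, -10.6, 0], clk 19.15 ang 1.923 r 64.5 Frad(out) -3.25 Ftan(resist) 6.82 Fz 3.4 pos [0.5592 0.2095 0.1316] w 0.217
[-1.6, -1.5, 0], [-3.1, -3.0, 0], [-4.6, -4.6, 0], [-6.1, -6.2, 0], [-7.4, -7.9, 0], [-8.8, -9.6, 0], clk 19.15 ang 1.923 r 64.5 Frad(out) -3.25 Ftan(resist) 6.82 Fz 3.4 pos [0.5592 0.2095 0.1316] w 0.217
[-1.3, -1.8, 0], [-2.5, -3.6, 0], [-3.6, -5.4, 0], [-4.7, -7.3, 0], [-5.7, -9.2, 0], [-6.7, -11.1, 0], clk 19.15 ang 1.923 r 64.5 Frad(out) -3.25 Ftan(resist) 6.82 Fz 3.4 pos [0.5592 0.2095 0.1316] w 0.217
[-0.9, -2.0, 0], [-1.7, -4.0, 0], [-2.5, -6.0, 0], [-3.2, -8.1, 0], [-3.8, -10.1, 0], [-4.3, -12.2, 0],
```

Emit:
{"fn": "servo_tool", "kwargs": {"translation": [[-2.2,-1.1,0],[-4.4,-2.2,0],[-6.5,-3.4,0],[-8.5,-4.7,0],[-10.5,-6.1,0],[-12.5,-7.5,0],[-14.4,-9.0,0],[-16.3,-10.6,0]], "delta_rot": [[0,0,0],[0,0,0],[0,0,0],[0,0,0],[0,0,0],[0,0,0],[0,0,0],[0,0,0]]}}

```text
clock: 19.95
position: [0.5773, 0.204, 0.1316]
tcp_rot: [-0.003, -0.119, 0.993, 0.001]
wrist_force: [-6.4, 1.4, 3.5]
gripper_width: 0.22
```

```bash
python3 f.py
```

```text
clk 19.95 ang 2.219 r 64.0 Frad(out) -1.27 Ftan(resist) 6.39 Fz 3.5 pos [0.5773 0.204  0.1316] w 0.220
```

Emit:
{"fn": "servo_tool", "kwargs": {"translation": [[-1.6,-1.5,0],[-3.1,-3.0,0],[-4.6,-4.6,0],[-6.1,-6.2,0],[-7.4,-7.9,0],[-8.8,-9.6,0]], "delta_rot": [[0,0,0],[0,0,0],[0,0,0],[0,0,0],[0,0,0],[0,0,0]]}}

```text
clock: 20.55
position: [0.5884, 0.1974, 0.1316]
tcp_rot: [-0.003, -0.119, 0.993, 0.001]
wrist_force: [-7.0, 2.7, 3.3]
gripper_width: 0.22
```

```bash
python3 f.py
```

```text
clk 20.55 ang 2.420 r 63.7 Frad(out) -1.86 Ftan(resist) 7.26 Fz 3.3 pos [0.5884 0.1974 0.1316] w 0.220
```

Emit:
{"fn": "servo_tool", "kwargs": {"translation": [[-1.3,-1.8,0],[-2.5,-3.6,0],[-3.6,-5.4,0],[-4.7,-7.3,0],[-5.7,-9.2,0],[-6.7,-11.1,0]], "delta_rot": [[0,0,0],[0,0,0],[0,0,0],[0,0,0],[0,0,0],[0,0,0]]}}

```text
clock: 21.15
position: [0.5979, 0.1888, 0.1317]
tcp_rot: [-0.002, -0.12, 0.993, 0.002]
wrist_force: [-4.4, 4.3, 1.7]
gripper_width: 0.216
```

```bash
python3 f.py
python3 - <<'E'
from h import *
ims=[]
for n,(y,x,w) in [("top",(205,255,130)),("scene",(190,250,120))]:
    im=optics.capture(n)[:,:,::-1]
    ims.append(cv2.resize(np.clip(im[y:y+w,x:x+w]*1.5,0,255).astype(np.uint8),(400,400),interpolation=cv2.INTER_CUBIC))
cv2.imwrite("pics/c7.png",np.hstack(ims))
E
```

```text
clk 21.15 ang 2.622 r 63.5 Frad(out) -0.23 Ftan(resist) 6.16 Fz 1.7 pos [0.5979 0.1888 0.1317] w 0.216
```

View pics/c7.png

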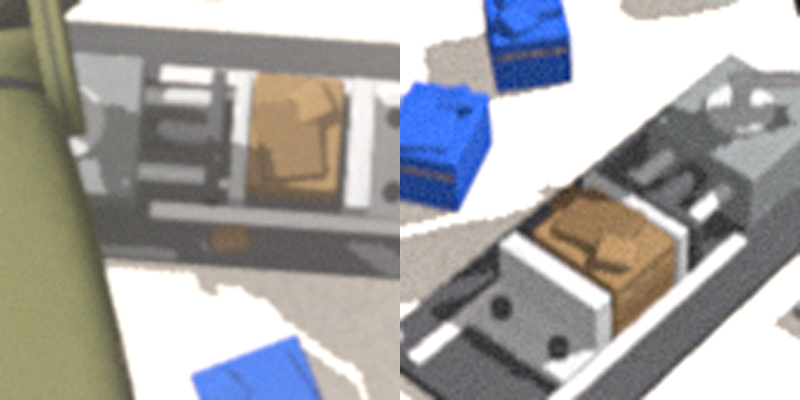

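The block now sits square on the jaw, with only a small gap left at the stop (top crop, x≈345). I'll go on in 0.1 rad steps.

```bash
for a in 2.7 2.8 2.9 3.0 3.1 3.2 3.3 3.4 3.5; do python3 f.py $a $(python3 -c "print($a+.1)") 4|tail -1; echo; done; python3 f.py
```

```text
[-0.7, -1.5, 0], [-1.3, -3.0, 0], [-1.9, -4.5, 0], [-2.5, -6.0, 0], 
[-0.5, -1.5, 0], [-1.0, -3.1, 0], [-1.5, -4.7, 0], [-1.9, -6.2, 0], 
[-0.4, -1.6, 0], [-0.7, -3.2, 0], [-1.0, -4.8, 0], [-1.2, -6.4, 0], 
[-0.2, -1.6, 0], [-0.4, -3.2, 0], [-0.5, -4.8, 0], [-0.6, -6.5, 0], 
[-0.0, -1.6, 0], [-0.1, -3.2, 0], [-0.0, -4.9, 0], [0.1, -6.5, 0], 
[0.1, -1.6, 0], [0.3, -3.2, 0], [0.5, -4.9, 0], [0.7, -6.5, 0], 
[0.3, -1.6, 0], [0.6, -3.2, 0], [0.9, -4.8, 0], [1.3, -6.4, 0], 
[0.4, -1.6, 0], [0.9, -3.1, 0], [1.4, -4.7, 0], [2.0, -6.2, 0], 
[0.6, -1.5, 0], [1.2, -3.0, 0], [1.9, -4.5, 0], [2.6, -6.0, 0], 
clk 21.25 ang 2.628 r 63.5 Frad(out) 0.40 Ftan(resist) 5.31 Fz 1.3 pos [0.5981 0.1886 0.1317] w 0.220
```

Emit:
{"fn": "servo_tool", "kwargs": {"translation": [[-0.7,-1.5,0],[-1.3,-3.0,0],[-1.9,-4.5,0],[-2.5,-6.0,0]], "delta_rot": [[0,0,0],[0,0,0],[0,0,0],[0,0,0]]}}

```text
clock: 21.65
position: [0.602, 0.1838, 0.1317]
tcp_rot: [-0.002, -0.12, 0.993, 0.002]
wrist_force: [-3.5, 5.3, 1.5]
gripper_width: 0.217
```

```bash
python3 f.py
```

```text
clk 21.65 ang 2.724 r 63.4 Frad(out) 0.41 Ftan(resist) 6.35 Fz 1.5 pos [0.602  0.1838 0.1317] w 0.217
```

Emit:
{"fn": "servo_tool", "kwargs": {"translation": [[-0.8,-1.4,0],[-1.5,-2.9,0],[-2.0,-4.5,0],[-2.4,-6.0,0]], "delta_rot": [[0,0,0],[0,0,0],[0,0,0],[0,0,0]]}}

```text
clock: 22.05
position: [0.6056, 0.1785, 0.1317]
tcp_rot: [-0.002, -0.12, 0.993, 0.002]
wrist_force: [-3.2, 6.0, 1.8]
gripper_width: 0.215
```

```bash
python3 f.py
```

```text
clk 22.05 ang 2.826 r 63.3 Frad(out) 0.41 Ftan(resist) 6.82 Fz 1.8 pos [0.6056 0.1785 0.1317] w 0.215
```

Emit:
{"fn": "servo_tool", "kwargs": {"translation": [[-0.5,-1.6,0],[-0.9,-3.2,0],[-1.2,-4.8,0],[-1.5,-6.4,0]], "delta_rot": [[0,0,0],[0,0,0],[0,0,0],[0,0,0]]}}

```text
clock: 22.45
position: [0.6086, 0.1728, 0.1317]
tcp_rot: [-0.002, -0.12, 0.993, 0.002]
wrist_force: [-3.5, 5.4, 1.0]
gripper_width: 0.219
```

```bash
python3 f.py
```

```text
clk 22.45 ang 2.929 r 63.3 Frad(out) -0.83 Ftan(resist) 6.41 Fz 1.0 pos [0.6086 0.1728 0.1317] w 0.219
```

Still about 6.5 N, so it's running free or sliding the block. Continuing.

Emit:
{"fn": "servo_tool", "kwargs": {"translation": [[-0.3,-1.6,0],[-0.5,-3.2,0],[-0.7,-4.8,0],[-0.8,-6.5,0]], "delta_rot": [[0,0,0],[0,0,0],[0,0,0],[0,0,0]]}}

```text
clock: 22.85
position: [0.6111, 0.1668, 0.1317]
tcp_rot: [-0.002, -0.12, 0.993, 0.002]
wrist_force: [-2.7, 7.1, 0.6]
gripper_width: 0.218
```

```bash
python3 f.py
```

```text
clk 22.85 ang 3.031 r 63.3 Frad(out) -0.17 Ftan(resist) 7.60 Fz 0.6 pos [0.6111 0.1668 0.1317] w 0.218
```

Emit:
{"fn": "servo_tool", "kwargs": {"translation": [[-0.1,-1.6,0],[-0.2,-3.2,0],[-0.2,-4.9,0],[-0.1,-6.5,0]], "delta_rot": [[0,0,0],[0,0,0],[0,0,0],[0,0,0]]}}

```text
clock: 23.25
position: [0.6129, 0.1605, 0.1317]
tcp_rot: [-0.001, -0.12, 0.993, 0.002]
wrist_force: [-1.4, 6.6, 0.6]
gripper_width: 0.216
```

```bash
python3 f.py
```

```text
clk 23.25 ang 3.134 r 63.2 Frad(out) 0.17 Ftan(resist) 6.73 Fz 0.6 pos [0.6129 0.1605 0.1317] w 0.216
```

Emit:
{"fn": "servo_tool", "kwargs": {"translation": [[0,-1.6,0],[0.1,-3.2,0],[0.2,-4.9,0],[0.4,-6.5,0]], "delta_rot": [[0,0,0],[0,0,0],[0,0,0],[0,0,0]]}}

```text
clock: 23.65
position: [0.6142, 0.1542, 0.1317]
tcp_rot: [-0.001, -0.119, 0.993, 0.002]
wrist_force: [-1.2, 7.0, 0.9]
gripper_width: 0.217
```

```bash
python3 f.py
```

```text
clk 23.65 ang 3.236 r 63.3 Frad(out) -0.26 Ftan(resist) 7.08 Fz 0.9 pos [0.6142 0.1542 0.1317] w 0.217
```

Emit:
{"fn": "servo_tool", "kwargs": {"translation": [[0.3,-1.6,0],[0.6,-3.2,0],[0.9,-4.8,0],[1.3,-6.4,0]], "delta_rot": [[0,0,0],[0,0,0],[0,0,0],[0,0,0]]}}

```text
clock: 24.05
position: [0.6147, 0.1477, 0.1317]
tcp_rot: [-0.001, -0.119, 0.993, 0.002]
wrist_force: [-1.0, 6.5, 0.1]
gripper_width: 0.216
```

```bash
python3 f.py; for a in 3.4 3.5 3.6 3.7 3.8 3.9 4.0 4.1; do python3 f.py $a $(python3 -c "print($a+.1)") 4|tail -1; echo; done
```

```text
clk 24.05 ang 3.339 r 63.3 Frad(out) -0.79 Ftan(resist) 6.50 Fz 0.1 pos [0.6147 0.1477 0.1317] w 0.216
[0.4, -1.6, 0], [0.9, -3.1, 0], [1.4, -4.7, 0], [2.0, -6.2, 0], 
[0.6, -1.5, 0], [1.2, -3.0, 0], [1.9, -4.5, 0], [2.6, -6.0, 0], 
[0.7, -1.4, 0], [1.5, -2.9, 0], [2.3, -4.3, 0], [3.2, -5.7, 0], 
[0.9, -1.4, 0], [1.8, -2.7, 0], [2.7, -4.0, 0], [3.7, -5.3, 0], 
[1.0, -1.3, 0], [2.1, -2.5, 0], [3.1, -3.7, 0], [4.2, -4.9, 0], 
[1.1, -1.2, 0], [2.3, -2.3, 0], [3.5, -3.4, 0], [4.7, -4.5, 0], 
[1.2, -1.0, 0], [2.5, -2.1, 0], [3.8, -3.0, 0], [5.1, -4.0, 0], 
[1.3, -0.9, 0], [2.7, -1.8, 0], [4.1, -2.7, 0], [5.5, -3.5, 0],
```

Emit:
{"fn": "servo_tool", "kwargs": {"translation": [[0.4,-1.6,0],[0.9,-3.1,0],[1.4,-4.7,0],[2.0,-6.2,0]], "delta_rot": [[0,0,0],[0,0,0],[0,0,0],[0,0,0]]}}

```text
clock: 24.45
position: [0.6147, 0.1414, 0.1317]
tcp_rot: [-0.0, -0.119, 0.993, 0.002]
wrist_force: [0.6, 7.0, -0.5]
gripper_width: 0.219
```

```bash
python3 f.py
```

```text
clk 24.45 ang 3.439 r 63.3 Frad(out) 0.16 Ftan(resist) 7.02 Fz -0.5 pos [0.6147 0.1414 0.1317] w 0.219
```

Emit:
{"fn": "servo_tool", "kwargs": {"translation": [[0.6,-1.5,0],[1.2,-3.0,0],[1.9,-4.5,0],[2.6,-6.0,0]], "delta_rot": [[0,0,0],[0,0,0],[0,0,0],[0,0,0]]}}

```text
clock: 24.85
position: [0.614, 0.1354, 0.1317]
tcp_rot: [0.001, -0.119, 0.993, 0.003]
wrist_force: [3.0, 8.2, -1.5]
gripper_width: 0.215
```

```bash
python3 f.py
```

```text
clk 24.85 ang 3.534 r 63.3 Frad(out) 1.62 Ftan(resist) 8.59 Fz -1.5 pos [0.614  0.1354 0.1317] w 0.215
```

8.6 N, up about 1.8 N, so it is starting to stiffen. I'll take another 0.1 rad with a slight outward bias to keep the handle on its stop.

Emit:
{"fn": "servo_tool", "kwargs": {"translation": [[0.3,-1.6,0],[0.9,-3.2,0],[1.7,-4.6,0],[2.5,-6.0,0]], "delta_rot": [[0,0,0],[0,0,0],[0,0,0],[0,0,0]]}}

```text
clock: 25.25
position: [0.6129, 0.1296, 0.1318]
tcp_rot: [0.001, -0.119, 0.993, 0.003]
wrist_force: [2.2, 11.2, -2.1]
gripper_width: 0.221
```

```bash
python3 f.py
```

```text
clk 25.25 ang 3.628 r 63.4 Frad(out) -0.69 Ftan(resist) 11.40 Fz -2.1 pos [0.6129 0.1296 0.1318] w 0.221
```

11.4 N is about 4.6 N above the running force, so it has clearly stiffened and I'll stop winding. I'll relax the commanded pull by 2 mm and read the force again.

Emit:
{"fn": "servo_tool", "kwargs": {"translation": [[-1.0,1.7,0],[-1.0,1.7,0]], "delta_rot": [[0,0,0],[0,0,0]]}}

```text
clock: 25.45
position: [0.613, 0.1296, 0.1317]
tcp_rot: [-0.001, -0.12, 0.993, 0.001]
wrist_force: [-0.4, 6.6, -0.7]
gripper_width: 0.219
```

```bash
python3 f.py
```

```text
clk 25.45 ang 3.627 r 63.5 Frad(out) -2.03 Ftan(resist) 6.28 Fz -0.7 pos [0.613  0.1296 0.1317] w 0.219
```

It held at 3.627 rad with the pull relaxed. Estimated squeeze is 23–31 N, inside 8–40 N. Releasing and rising.

Emit:
{"fn": "servo_tool", "kwargs": {"translation": [[0,0,0],[0,0,0],[0,0,0],[0,0,0],[0,0,0],[0,0,0],[0,0,0],[0,0,0]], "delta_rot": [[0,0,0],[0,0,0],[0,0,0],[0,0,0],[0,0,0],[0,0,0],[0,0,0],[0,0,0]], "gripper": -1}}

```text
clock: 26.25
position: [0.6136, 0.1278, 0.1328]
tcp_rot: [0.0, -0.119, 0.993, -0.0]
wrist_force: [-0.2, 0.0, 0.8]
gripper_width: 1.0
```

Emit:
{"fn": "servo_tool", "kwargs": {"translation": [[0,0,-20],[0,0,-40],[0,0,-60],[0,0,-80],[0,0,-100],[0,0,-130],[0,0,-150],[0,0,-150]], "delta_rot": [[0,0,0],[0,0,0],[0,0,0],[0,0,0],[0,0,0],[0,0,0],[0,0,0],[0,0,0]]}}

```text
clock: 27.05
position: [0.6154, 0.1281, 0.2872]
tcp_rot: [0.004, -0.119, 0.993, -0.0]
wrist_force: [0.5, 0.2, -0.4]
gripper_width: 1.001
```

```bash
python3 f.py
python3 - <<'E'
from h import *
ims=[]
for n,(y,x,w) in [("wrist",(0,60,400)),("scene",(160,250,140))]:
    im=optics.capture(n)[:,:,::-1]
    ims.append(cv2.resize(np.clip(im[y:y+w,x:x+w]*1.3,0,255).astype(np.uint8),(400,400),interpolation=cv2.INTER_AREA if w>=400 else cv2.INTER_CUBIC))
cv2.imwrite("pics/c8.png",np.hstack(ims))
E
```

```text
clk 27.05 ang 3.640 r 66.2 Frad(out) 0.43 Ftan(resist) 0.31 Fz -0.4 pos [0.6154 0.1281 0.2872] w 1.001
```

View pics/c8.png

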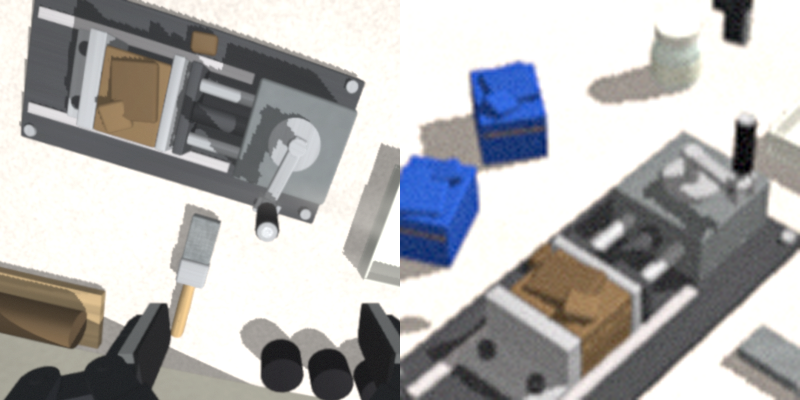

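The handle stands vertical (scene crop 743,118–185). The block sits square between jaw and stop (wrist crop 95–175, 45–150), the gripper is clear, and the bystanders are in place. Handing in.

```bash
python3 -c "
from bench import robot; print(robot.close_job())"
```

```text
the job is handed in; nothing more can be done
None
```

The block is clamped between the jaw and the stop, the handle still stands upright, and the arm is clear. I handed the job in at about 27 s; the interface gives no verdict.

- **Handle:** I swung it up along an arc, but the pads slipped off about 15° short of upright. I then pushed it to its stop with the closed fingers (8.7 N, no further motion) and gripped it again from above.
- **Winding:** I turned the crank clockwise about 3.63 rad. The running force was about 6.2–7 N. It rose to 8.6 N and then 11.4 N over the last 0.2 rad, where I stopped.
- **Squeeze:** It was not measured directly. I estimate 23 N from the crank angle and about 30 N from the force, so it could be near the top of the good 12–30 N range. Both are within the 8–40 N limit.
- **Last checks:** After I let go, the wrist force was near zero. The pictures show the handle vertical, the block square against the jaw and stop, and the bystanders in view (chip, jar, brush) apparently unmoved. I did not measure the bystanders' positions.
- **Disagreements:**
  - The fingertips were about 20–35 mm behind the reported tool point, not 19 mm ahead of it. The first two grasps therefore closed too high, and I set the height from the pictures and the measured opening.
  - The handle's circle also came out at about 63–66 mm, against the stated 65 mm.

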